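Register a framed stencil and clamp it to the set force

ROBOT

A 7-joint arm with a two-finger parallel gripper is mounted at the origin on the work surface; the furniture and walls round the work are solid. World frame = base frame: x ahead of the robot, y to its left, z up, the work surface at z = 0. Lengths are in m, angles in degrees, forces in N, time in s.
With the tool pointing down it reaches from about 0.4 to 0.85 m from the base axis. Payload 6.9 kg.
Tool frame: the origin (TCP) lies between the finger pads; the fingertips stand 14 mm ahead of it and the grasp point (between the pads) lies 5 mm behind it; z points along the fingers, y is the line along which they close (so a half turn about z gives the same grasp; the last joint's range is limited). The gripper opens to 85 mm and grips with 20 to 120 N. Pads are 22 mm wide; open, the fingers measure 114 mm over their backs; the gripper's body (76 mm by 85 mm) begins 54 mm behind the grasp point. The pads swing forward as they close: fully open they stand 13 mm farther back than shut.
Start: joints at [73.654, 29.078, -13.613, 85.955, 7.202, 65.827, -8.869], TCP at [0.238, -0.578, 0.245] pointing down, gripper open.
Joint ranges: [-176.47, 176.47], [-13.61, 117.27], [-81.72, 77.17], [0.22, 143.17], [-87.28, 267.28], [10, 112.55], [-165.47, 165.47]. Speed limits (degrees/s): [136.94, 136.94, 180, 180, 180, 180, 180].

INTERFACE

Orientations are given as a 3x3 rotation matrix whose columns are the frame's x, y, z axes.
In Python, from workcell import robot gives the robot as it stands.
- The arm moves only by the tool servo_tool, never from a script. Its argument "deltas" is a list of rows, each a list of 5 numbers: the opening in per cent of the stroke, from 0 (shut) to 100 (fully open), then the shift along the tool's x, y, z in m, then the turn about the tool's z in rad. In form: [[claw, x, y, z, yaw], ...]. A call has 1 to 20 rows; each row shifts and turns the commanded pose from where the row before left it, along the tool's axes as they then stand; what a row does not reach is not made up. A row lasts 1/10 s, in which the tool goes at most 50 mm and 8.59 degrees, less where a joint would pass 70% of its speed; a pose out of reach is approached as far as the arm can. A call with a gripper value outside its range is refused whole. The fingers move at their own pace and stop on an object; "grip_force" is the grip in N (left out, the last holds). Time passes only in rows, so rows that do not move let the fingers close. It gives the time, the measured TCP pose, the force, the opening and the grip force at its end, in the units of the state.
- robot.read_state(): the state, without advancing time (a new reading comes with each control period).
- robot.capture(name): name is "scene" or "top"; returns the picture (400x640x3 uint8, blue, green, red); there is no depth.
- robot.camera_info(name): a dict with "vfov" (degrees; the focal length in pixels is half the picture's height over the tangent of half this angle, whatever the lens; pixels are square), "cx", "cy" (the principal point, pixels), "rvec" (rotation vector, rad) and "tvec" (3), from world to camera coordinates, as OpenCV has them. Camera axes: x right, y down, z forward; pixel columns grow to the right and rows downward; lengths in m; the calibration is good to about 2 mm. A picture is of the moment at which its call begins. camera_info takes no time and is no camera call.
- robot.job_done(): hands the job in; it is judged then, once.
The state is a dict: "time_s": time; "qpos": joint angles; "qd": joint speeds; "joint_torque": joint torques, N m; "tool_pos": TCP position; "orientation": TCP orientation; "contact_force": force on the tool from outside, world axes, zero at the start; "ft_torque": the same for the moment, N m; "width": finger opening in m; "grasp_force": force on a finger pad.
Only numpy, scipy, OpenCV 4.12 (cv2) and the standard library are available. Lean on these libraries where they do the work, as an engineer would, in place of code of your own. Each camera call takes 0.05 s, during which the arm holds its last target. There are 200 camera calls.

TASK

Fit the framed stencil into the tabletop press: slide it fully home under the clamp, squarely against both rear register pins and the side pin, without ramming the pins. Then turn the clamp's black bar knob clockwise until the sprung brass tab pops out of the front of the clamp head, stop there without over-tightening or leaning on the knob, and let go; leave the other things on the table where they are.

Things in the scene. Friction and masses are not known exactly. Their poses are not given: they have to be found in the camera images.
- press: fixed press: plywood board 290 x 300 mm on rubber feet, board top 16 mm above the table. Origin on the table under the clamp's vertical screw axis; x points from the open front of the press (the robot's side) to its back, y to its left, z up. The board reaches from x = -205 to +85 mm, y = -150 to +150 mm; at the back (x = 24 to 84 mm, y within 43 mm) stands the steel socket of the clamp's column
- register_pins: three fixed upright steel pins on the board, 12 mm thick, 15 mm tall; same origin and axes as the press. Two rear pins at (x, y) = (18, 60) and (18, -60) mm, one side pin on the left at (-68, 106) mm
- frame_home (a point): point fixed to the press at (-68, 0, 16) mm: where the frame's origin lies, axes parallel, when the frame touches all three pins
- stencil_frame: loose framed steel stencil, 0.4 to 0.7 kg: aluminium bars 24 mm wide, 22 mm tall; outside 160 mm along its x, 200 mm along its y. The thin stencil plate inside the bars has its top 5.5 mm above the underside. Origin at the centre of the underside. It starts flat on the board 30 to 50 mm short of home (towards the robot) and 12 to 30 mm to the right, turned by up to 0.1 rad
- clamp: fixed clamp on the press: steel column at the back and a grey head 106 x 52 x 44 mm that overhangs the rear bar of the frame when home. Origin and axes as the press, but set 0 to 3 mm higher, different every time. Head: x = -34 to 72 mm, top at z = 110 mm, underside at z = 60 mm above this origin
- clamp_knob (a joint): turn of the clamp knob in rad; grows clockwise seen from above, which tightens; starts at 0 to 0.8, end stop at 5.6. Lead 14 mm a turn: knob and foot go down 2.23 mm per rad until the foot bears on the frame, then the knob goes down no more. Friction 0.1 N m, up to 0.2 under load; it stays where it is left. The angle at which the tab lets go differs from start to start: watch the tab
- knob_grip (a point): point on the screw axis in the upper half of the knob's bar, 8 mm below its top. The bar is black, 58 mm long along this point's x, 13 mm thick along its y, 24 mm tall (16 mm of it below this point); it turns and goes down with the knob. The bar clears the top of the head by at least 5 mm all along
- clamp_foot: round steel foot, 22 mm across and 6 mm thick, at the lower end of the screw; it goes down as the knob tightens but does not turn. Body origin (no part of it) on the screw axis, 41.5 mm below the foot's underside. The foot starts 1.5 to 6.5 mm above the top of a frame that lies home
- indicator_tab (a joint): travel in m of the brass tab, 14 x 6 mm, in the front face of the clamp head (towards the robot): about 0.001 = held in, its tip 3 mm proud of the head; at the set force, about 28 N, it springs out at once to 0.012 and stays. Once the foot bears on the frame, a rad of knob adds about 17 N; over 50 N is over-tightened. Pressing down on the knob adds to it; pulling it up loads the springs too
- tab_tip (a point): middle of the front end of the brass tab
- marker_a: bystander: black felt marker, 136 mm long, lying on the left edge of the board; origin at the centre of its underside
- brayer: bystander: ink roller with a handle, on the table to the right of the press
- squeegee_a: bystander: wooden squeegee, 262 mm long, on the table to the left of the press
- blue_tape: bystander: roll of tape, 105 mm across, on the table front left

How it is judged (in metres and radians):
On the way, in this order (a step that is already met when the one before it is completed fails the run):
1. the frame lies home against all three pins (within 2 mm along x and y, 0.02 rad) while the tab is still in (x of stencil_frame in the frame of frame_home between -0.002 and 0.002 m and y of stencil_frame in the frame of frame_home between -0.002 and 0.002 m and angle between the x axis of stencil_frame and the x axis of frame_home, either way round below 0.02 rad and value of joint indicator_tab below 0.003 m), for 0.2 s.
2. the tab has popped out with the foot clamping the frame (over 20 N) (x of stencil_frame in the frame of frame_home between -0.002 and 0.002 m and y of stencil_frame in the frame of frame_home between -0.002 and 0.002 m and angle between the x axis of stencil_frame and the x axis of frame_home, either way round below 0.02 rad and value of joint indicator_tab above 0.009 m and contact force between clamp_foot and stencil_frame above 20 N), for 0.2 s.
At the end, for the whole second after the job is handed in: the frame is at rest against all three pins (its origin within 2 mm of home along the press's x and y, square within 0.02 rad), the tab stands out more than 9 mm, the foot holds the frame with 20 to 50 N, and the knob is left still (all of step 2 and contact force between clamp_foot and stencil_frame below 50 N and linear speed of stencil_frame below 0.01 m/s and velocity of joint clamp_knob below 0.1 rad/s); the robot touches nothing.
It fails at once if the clamp is over-tightened (foot on frame over 50 N) (contact force between clamp_foot and stencil_frame above 50 N).
It fails at once if the frame is rammed against the register pins (over 30 N) (contact force between stencil_frame and register_pins above 30 N).
It fails at once if the marker, the brayer, the squeegee or the tape roll is moved by more than 20 mm (distance of any of marker_a, brayer, squeegee_a, blue_tape from where it was at the start of the episode above 0.02 m).
It also fails if it takes over 70 s, if anything falls off the work surface, if the arm or the gripper's body presses on something with over 40 N, if the wrist force passes 120 N, or if a joint passes its speed limit or range.

## Working session

There is one attempt and no reset: what is moved stays moved. The work goes in short steps, Python scripts to look and compute and a tool call to move; the robot and the scene stay as the last step left them, time stands still between calls to the robot, and variables do not carry over. Pictures are saved under pics/ and viewed, at most 10 in all, crops included, and the job is handed in when it is done.

Besides the shell and the picture viewer there is one more tool, called after "Call:" as a command line: name --pt "numbers of a row" for each row, then --argument value for the rest. servo_tool: Moves the arm, as the interface text tells. Its arguments: {"type":"object","properties":{"deltas":{"type":"array"},"grip_force":{"type":"number"}},"required":["deltas"]}

```bash
mkdir -p pics; ls
cat > h.py <<'E'
import numpy as np, cv2
from workcell import robot
def cam(n):
    i=robot.camera_info(n); f=200/np.tan(np.radians(i["vfov"])/2)
    K=np.array([[f,0,i["cx"]],[0,f,i["cy"]],[0,0,1]]); return K,np.array(i["rvec"],float).reshape(3),np.array(i["tvec"],float).reshape(3),i
def proj(n,P):
    K,r,t,_=cam(n); return cv2.projectPoints(np.array(P,float).reshape(-1,3),r,t,K,None)[0][:,0]
def ray(n,uv,z):
    K,r,t,_=cam(n); R=cv2.Rodrigues(r)[0]; uv=np.atleast_2d(uv).astype(float)
    d=(np.linalg.inv(K)@np.c_[uv,np.ones(len(uv))].T).T@R; c=-R.T@t
    return c+d*((z-c[2])/d[:,2])[:,None]
E
python3 - <<'E'
from h import *
for n in("scene","top"):
    cv2.imwrite(f"pics/{n}0.png",robot.capture(n)); print(cam(n)[3]); K,r,t,_=cam(n); print(-cv2.Rodrigues(r)[0].T@t)
s=robot.read_state(); print(s)
E
```

```text
pics
{'vfov': 57.626533310766725, 'cx': 322.04186996991285, 'cy': 202.53410615462383, 'rvec': array([ 1.25025229, -2.07132399,  1.05175478]), 'tvec': array([0.28956252, 0.37767844, 0.92457424])}
[-0.3553225   0.48337912  0.84936183]
{'vfov': 50.182159125310235, 'cx': 312.88746103560493, 'cy': 191.21658035280512, 'rvec': array([ 2.17809264, -2.19006574,  0.23167709]), 'tvec': array([0.00319855, 0.57860303, 1.27060509])}
[0.39995712 0.09788291 1.33404731]
{'time_s': 0.1, 'qpos': array([ 73.65587405,  29.11925177, -13.60983513,  86.00320835,
         7.20244148,  65.82682564,  -8.86906831]), 'qd': array([-0.00386946, -0.05837604, -0.16950889, -0.19209576,  0.10841765,
        0.06434809, -0.03702873]), 'joint_torque': array([-4.25170685e-03, -6.21830106e+01, -2.19416253e+00, -2.50200731e+01,
        1.26478414e-02,  7.77683716e-03,  9.66399944e-05]), 'tool_pos': array([ 0.23782638, -0.57751827,  0.24453132]), 'orientation': array([[ 9.24610807e-01,  3.80912659e-01, -6.33776692e-04],
       [ 3.80913185e-01, -9.24609676e-01,  1.44627612e-03],
       [-3.50911801e-05, -1.57865643e-03, -9.99998753e-01]]), 'contact_force': array([-0.32031975, -0.1719481 ,  0.14668894]), 'ft_torque': array([ 0.0475986 , -0.01865469, -0.00061392]), 'grasp_force': 0.0, 'width': 0.08536353061647307}
```

View pics/scene0.png

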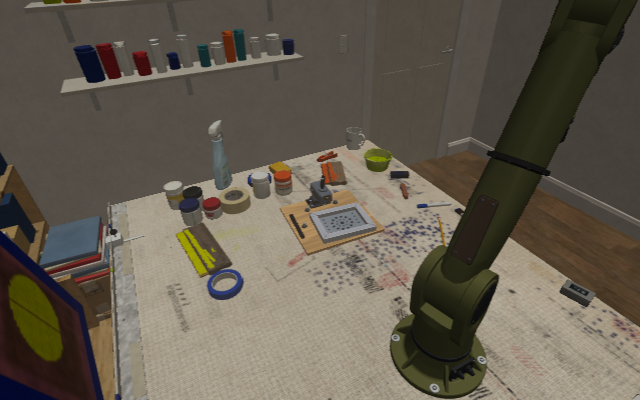

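View pics/top0.png

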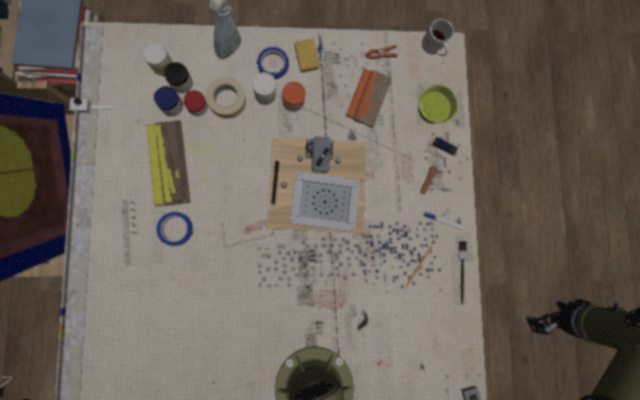

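The scene view shows the press around (330,215). In the top view the board spans about (270..367, 138..232), with the frame at (325,202) and the clamp at (320,152). I'll enlarge both.

Run:
```python
from h import *
a=cv2.imread("pics/top0.png")[130:240,258:378]; b=cv2.imread("pics/scene0.png")[170:256,275:390]
cv2.imwrite("pics/topc.png",cv2.resize(a,None,fx=5,fy=5,interpolation=cv2.INTER_CUBIC))
cv2.imwrite("pics/scenec.png",cv2.resize(b,None,fx=6.5,fy=6.5,interpolation=cv2.INTER_CUBIC))
```

```text
(no output)
```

View pics/topc.png

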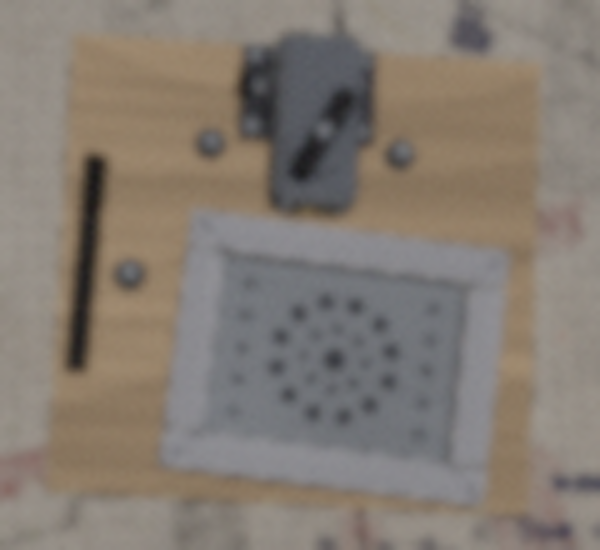

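View pics/scenec.png

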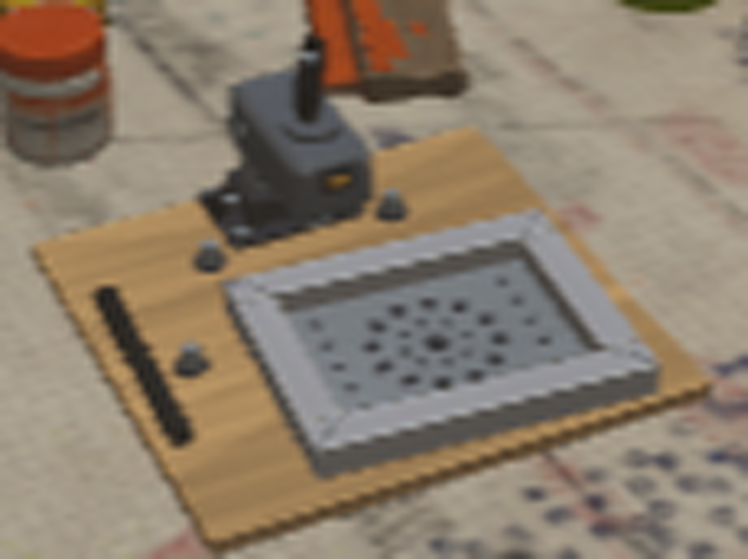

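```bash
cat > fit.py <<'E'
from h import *
from scipy.optimize import least_squares
T=lambda c:(np.array(c,float)+.5)/5-.5+[258,130]
S=lambda c:(np.array(c,float)+.5)/6.5-.5+[275,170]
bd=np.array([[85,150,16],[85,-150,16],[-205,-150,16],[-205,150,16]])/1e3
pins=np.array([[18,60,31],[18,-60,31],[-68,106,31]])/1e3
fr=np.array([[80,100,22],[80,-100,22],[-80,-100,22],[-80,100,22]])/1e3
bt=T([(75,38),(542,62),(532,517),(48,492)]); bs=S([(35,250),(473,128),(710,385),(215,547)])
pt=T([(210,143),(400,154),(130,273)]); ps=S([(209,246),(391,194),(190,350)])
ft=T([(194,212),(508,246),(482,502),(164,464)]); fs=S([(228,285),(540,212),(657,352),(318,450)])
def tf(p,P,z=0):
    c,s=np.cos(p[2]),np.sin(p[2]); return np.c_[P[:,:2]@np.array([[c,s],[-s,c]])+p[:2],P[:,2]+z]
def rp(p): return np.r_[proj("top",tf(p,bd))-bt,proj("scene",tf(p,bd))-bs,proj("top",tf(p,pins))-pt,proj("scene",tf(p,pins))-ps].ravel()
def rf(p): return np.r_[proj("top",tf(p,fr,.016))-ft,proj("scene",tf(p,fr,.016))-fs].ravel()
if __name__=="__main__":
    a=least_squares(rp,[.7,0.05,0],loss="soft_l1"); b=least_squares(rf,[.6,0.05,0],loss="soft_l1")
    print("press",a.x,np.round(rp(a.x),1)); print("frame",b.x,np.round(rf(b.x),1))
    c,s=np.cos(a.x[2]),np.sin(a.x[2]); print("frame rel press",np.array([[c,s],[-s,c]])@(b.x-a.x)[:2],b.x[2]-a.x[2])
    k=ray("top",T([(343,94),(300,174)]),.14); print("knob",k,k.mean(0))
E
python3 fit.py
```

```text
press [ 0.66295532 -0.01909412 -0.05057441] [-0.8 -0.4 -0.3  0.2 -0.4  0.  -0.4  0.8 -0.5 -0.9  0.3 -0.7  1.2 -0.5
 -0.1 -0.4 -0.  -0.1  0.2 -0.2 -0.2  0.4  0.3 -0.3  0.5 -0.1  0.4 -0.4]
frame [ 0.54992139 -0.03722479 -0.11861132] [-0.8 -0.8  0.3  0.1  0.7  0.2 -0.8  0.4 -1.  -0.9  0.  -1.3  1.1  1.2
  0.2  0. ]
frame rel press [-0.11197285 -0.02382167] -0.06803691004304713
knob [[ 0.68908506 -0.03210673  0.14      ]
 [ 0.64210614 -0.00670996  0.14      ]] [ 0.6655956  -0.01940835  0.14      ]
```

Call:
servo_tool --pt "100 0 0 0 -0.149" --pt "100 0 0 0 -0.149" --pt "100 0 0 0 -0.149" --pt "100 0 0 0 -0.149" --pt "100 0 0 0 -0.149" --pt "100 0 0 0 -0.149" --pt "100 0 0 0 -0.149" --pt "100 0.044 0.0137 0 0" --pt "100 0.044 0.0137 0 0" --pt "100 0.044 0.0137 0 0" --pt "100 0.044 0.0137 0 0" --pt "100 0.044 0.0137 0 0" --pt "100 0.044 0.0137 0 0" --pt "100 0.044 0.0137 0 0" --pt "100 0.044 0.0137 0 0" --pt "100 0.044 0.0137 0 0" --pt "100 0.044 0.0137 0 0" --pt "100 0.044 0.0137 0 0" --pt "100 0.044 0.0137 0 0" --pt "100 0.044 0.0137 0 0" --grip_force 20

```text
time_s: 2.1
tool_pos: [0.4929, -0.034, 0.2452]
orientation: [[0.137, 0.991, -0.0], [0.991, -0.137, -0.0], [-0.0, -0.0, -1.0]]
contact_force: [0.9, -1.1, 0.3]
width: 0.0854
grasp_force: 0.0
```

```bash
cat > go.py <<'E'
import sys
from h import *
# go.py x y z [angle of tool y in rad] -> remaining move in tool axes
s=robot.read_state(); R=s["orientation"]; a=np.arctan2(R[1,1],R[0,1])
v=[float(k) for k in sys.argv[1:]]
print("t",s["time_s"],"pos",s["tool_pos"].round(4),"yang",a.round(4),"F",s["contact_force"].round(1),"M",s["ft_torque"].round(2),"w",round(s["width"],4),"q7",s["qpos"][6].round(1))
if v:
    d=R.T@(np.array(v[:3])-s["tool_pos"]); print("delta tool",d.round(4))
    if len(v)>3: y=-(v[3]-a); y=(y+np.pi/2)%np.pi-np.pi/2; print("yaw",y.round(4)); c,q=np.cos(y),np.sin(y); print("delta after yaw",(c*d[0]+q*d[1]).round(4),(-q*d[0]+c*d[1]).round(4))
E
python3 go.py .4824 -.0292 .1 -.1186
```

```text
t 2.1 pos [ 0.4929 -0.034   0.2452] yang -0.1374 F [ 0.9 -1.1  0.3] M [-0.02 -0.07 -0.02] w 0.0854 q7 -23.2
delta tool [ 0.0033 -0.011   0.1452]
yaw -0.0188
delta after yaw 0.0036 -0.011
```

Call:
servo_tool --pt "70 0.0036 -0.011 0.02 -0.0188" --pt "70 0 0 0.04 0" --pt "70 0 0 0.04 0" --pt "70 0 0 0.03 0" --pt "70 0 0 0.02 0" --pt "70 0 0 0.02 0" --pt "70 0 0 0.015 0" --pt "70 0 0 0.01 0" --pt "70 0 0 0.005 0" --pt "70 0 0 0.003 0"

```text
time_s: 3.1
tool_pos: [0.4823, -0.0305, 0.0421]
orientation: [[0.118, 0.993, -0.0], [0.993, -0.118, 0.0], [0.0, -0.0, -1.0]]
contact_force: [-1.3, 0.9, -0.4]
width: 0.0598
grasp_force: 0.0
```

```bash
python3 go.py .4824 -.0292 .041 -.1186
python3 - <<'E'
from h import *
a=robot.capture("scene")[170:256,275:390]
cv2.imwrite("pics/s1.png",cv2.resize(a,None,fx=6.5,fy=6.5,interpolation=cv2.INTER_CUBIC))
E
```

```text
t 3.1 pos [ 0.4823 -0.0305  0.0421] yang -0.1182 F [-1.3  0.9 -0.4] M [ 0.04  0.01 -0.01] w 0.0598 q7 -37.9
delta tool [ 0.0013 -0.      0.0011]
yaw 0.0004
delta after yaw 0.0013 -0.0
```

View pics/s1.png

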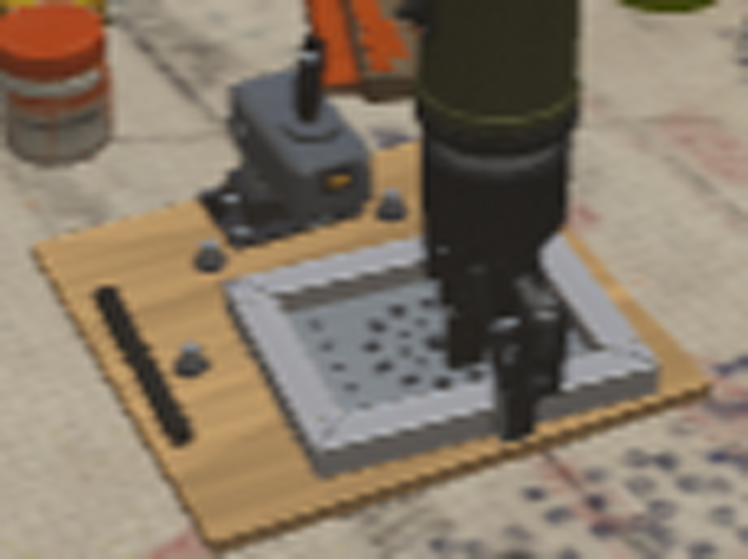

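The fingers straddle the middle of the front bar: outer finger at about (515,410), inner at about (465,345). I'll close on it.

Call:
servo_tool --pt "20 0 0 0 0" --pt "20 0 0 0 0" --pt "20 0 0 0 0" --pt "20 0 0 0 0" --pt "20 0 0 0 0" --pt "20 0 0 0 0" --grip_force 25

```text
time_s: 3.75
tool_pos: [0.4828, -0.0306, 0.043]
orientation: [[0.119, 0.993, 0.002], [0.993, -0.119, -0.0], [0.0, 0.002, -1.0]]
contact_force: [-0.9, 0.2, 5.0]
width: 0.0231
grasp_force: 25.3
```

```bash
python3 go.py
```

```text
t 3.75 pos [ 0.4828 -0.0306  0.043 ] yang -0.1188 F [-0.9  0.2  5. ] M [-0.05  0.07 -0.18] w 0.0231 q7 -37.9
```

Call:
servo_tool --pt "20 0.0024 0.0048 -0.0005 0" --pt "20 0.0024 0.0048 -0.0005 0" --pt "20 0.0024 0.0048 0 0" --pt "20 0.0024 0.0048 0 0" --pt "20 0.0024 0.0048 0 0" --pt "20 0.0024 0.0048 0 0" --pt "20 0.0024 0.0048 0 0" --pt "20 0.0021 0.0045 0 0" --pt "20 0 0 0 -0.0227" --pt "20 0 0 0 -0.0227" --pt "20 0 0 0 -0.0227" --pt "20 0 0 0 0" --pt "20 0 0 0 0"

```text
time_s: 5.05
tool_pos: [0.5223, -0.0162, 0.0433]
orientation: [[0.05, 0.999, 0.0], [0.999, -0.05, 0.0], [0.0, 0.0, -1.0]]
contact_force: [-0.4, -0.6, -2.0]
width: 0.023
grasp_force: 24.6
```

```bash
python3 go.py .5229 -.0164 .042 -.0506
python3 - <<'E'
from h import *
a=robot.capture("top")[130:240,258:378]; b=robot.capture("scene")[170:256,275:390]
o=np.full((560,1),0,np.uint8)
A=cv2.resize(a,(400,367),interpolation=cv2.INTER_CUBIC);B=cv2.resize(b,(400,299),interpolation=cv2.INTER_CUBIC)
im=np.zeros((367,800,3),np.uint8); im[:,:400]=A; im[:299,400:]=B
cv2.imwrite("pics/s2.png",im)
E
```

```text
t 5.05 pos [ 0.5223 -0.0162  0.0433] yang -0.05 F [-0.4 -0.6 -2. ] M [-0.14 -0.07 -0.07] w 0.023 q7 -34.7
delta tool [-0.0002  0.0007  0.0013]
yaw 0.0006
delta after yaw -0.0002 0.0007
```

View pics/s2.png

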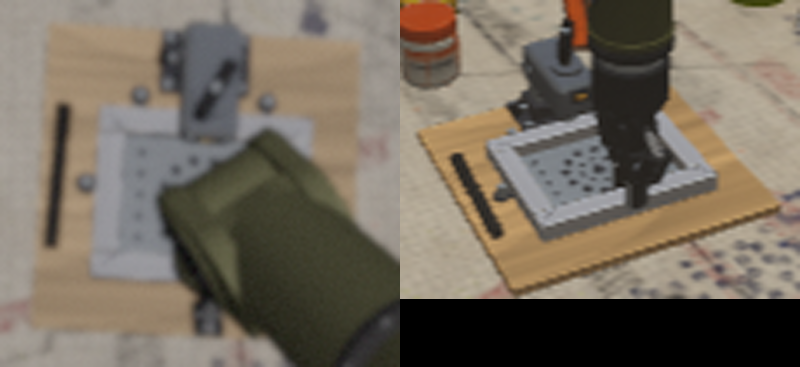

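The frame is nearly square and a few mm short of the pins. Now I'll creep left to the side pin.

Call:
servo_tool --pt "20 0.0005 0 0 0" --pt "20 0.0005 0 0 0" --pt "20 0.0005 0 0 0" --pt "20 0.0005 0 0 0" --pt "20 0 0 0 0"

```text
time_s: 5.65
tool_pos: [0.5223, -0.0142, 0.0433]
orientation: [[0.05, 0.999, -0.0], [0.999, -0.05, 0.0], [0.0, -0.0, -1.0]]
contact_force: [-0.7, -1.1, -2.7]
width: 0.0227
grasp_force: 24.7
```

```bash
python3 go.py
```

```text
t 5.65 pos [ 0.5223 -0.0142  0.0433] yang -0.0502 F [-0.7 -1.1 -2.7] M [-0.2  -0.01 -0.2 ] w 0.0227 q7 -34.9
```

Call:
servo_tool --pt "20 0.0005 0 0 0" --pt "20 0 0 0 0"

```text
time_s: 5.85
tool_pos: [0.5224, -0.0137, 0.0433]
orientation: [[0.05, 0.999, -0.0], [0.999, -0.05, -0.0], [-0.0, -0.0, -1.0]]
contact_force: [0.1, -2.0, -2.0]
width: 0.0229
grasp_force: 24.7
```

```bash
python3 go.py
```

```text
t 5.85 pos [ 0.5224 -0.0137  0.0433] yang -0.0501 F [ 0.1 -2.  -2. ] M [-0.31  0.02 -0.18] w 0.0229 q7 -35.0
```

Call:
servo_tool --pt "20 0.0005 0 0 0" --pt "20 0 0 0 0"

```text
time_s: 6.05
tool_pos: [0.5224, -0.0136, 0.0433]
orientation: [[0.05, 0.999, -0.0], [0.999, -0.05, -0.0], [-0.0, -0.0, -1.0]]
contact_force: [-0.1, -2.8, -2.4]
width: 0.0231
grasp_force: 24.8
```

```bash
python3 go.py
```

```text
t 6.05 pos [ 0.5224 -0.0136  0.0433] yang -0.0505 F [-0.1 -2.8 -2.4] M [-0.62 -0.   -0.25] w 0.0231 q7 -35.0
```

Call:
servo_tool --pt "20 0.0005 0 0 0" --pt "20 0 0 0 0"

```text
time_s: 6.25
tool_pos: [0.5223, -0.0135, 0.0432]
orientation: [[0.051, 0.999, -0.0], [0.999, -0.051, -0.001], [-0.001, -0.0, -1.0]]
contact_force: [-0.4, -4.3, -1.8]
width: 0.023
grasp_force: 24.8
```

```bash
python3 go.py
```

```text
t 6.25 pos [ 0.5223 -0.0135  0.0432] yang -0.0508 F [-0.4 -4.3 -1.8] M [-1.11  0.05 -0.27] w 0.023 q7 -35.1
```

Call:
servo_tool --pt "20 0.0005 0 0 0" --pt "20 0 0 0 0"

```text
time_s: 6.45
tool_pos: [0.5221, -0.0133, 0.0432]
orientation: [[0.051, 0.999, -0.001], [0.999, -0.051, -0.001], [-0.001, -0.001, -1.0]]
contact_force: [-1.4, -5.7, -1.3]
width: 0.0231
grasp_force: 25.0
```

```bash
python3 go.py
```

```text
t 6.45 pos [ 0.5221 -0.0133  0.0432] yang -0.0512 F [-1.4 -5.7 -1.3] M [-1.2   0.11 -0.27] w 0.0231 q7 -35.1
```

The side pin is touched, and the arm is compliant at about 3 N/mm. Now x.

Call:
servo_tool --pt "20 0 0.0005 0 0" --pt "20 0 0.0005 0 0" --pt "20 0 0.0005 0 0" --pt "20 0 0.0005 0 0" --pt "20 0 0.0005 0 0" --pt "20 0 0 0 0"

```text
time_s: 7.05
tool_pos: [0.5224, -0.0134, 0.0431]
orientation: [[0.051, 0.999, -0.005], [0.999, -0.051, -0.002], [-0.002, -0.005, -1.0]]
contact_force: [-7.2, -5.1, 4.7]
width: 0.023
grasp_force: 25.6
```

```bash
python3 go.py
```

```text
t 7.05 pos [ 0.5224 -0.0134  0.0431] yang -0.0509 F [-7.2 -5.1  4.7] M [-1.06  1.37 -0.26] w 0.023 q7 -35.0
```

Call:
servo_tool --pt "20 0 0.0005 0 0" --pt "20 0 0.0005 0 0" --pt "20 0 0 0 0"

```text
time_s: 7.35
tool_pos: [0.5225, -0.0134, 0.043]
orientation: [[0.051, 0.999, -0.006], [0.999, -0.051, -0.002], [-0.003, -0.006, -1.0]]
contact_force: [-9.8, -5.6, 7.5]
width: 0.0232
grasp_force: 25.9
```

```bash
python3 go.py
```

```text
t 7.35 pos [ 0.5225 -0.0134  0.043 ] yang -0.0506 F [-9.8 -5.6  7.5] M [-1.02  1.86 -0.26] w 0.0232 q7 -34.9
```

Call:
servo_tool --pt "20 0 0.0005 0 0" --pt "20 0 0.0005 0 0" --pt "20 0 0 0 0"

```text
time_s: 7.65
tool_pos: [0.5229, -0.0135, 0.043]
orientation: [[0.05, 0.999, -0.007], [0.999, -0.05, -0.003], [-0.003, -0.007, -1.0]]
contact_force: [-11.8, -4.9, 9.2]
width: 0.0232
grasp_force: 26.1
```

```bash
python3 go.py
```

```text
t 7.65 pos [ 0.5229 -0.0135  0.043 ] yang -0.0505 F [-11.8  -4.9   9.2] M [-1.01  2.26 -0.24] w 0.0232 q7 -34.9
```

Run:
```python
from h import *
a=robot.capture("top")[148:185,280:350]; b=robot.capture("scene")[195:240,295:375]
im=np.vstack([cv2.resize(a,(530,280),interpolation=cv2.INTER_CUBIC),cv2.resize(b,(530,300),interpolation=cv2.INTER_CUBIC)])
cv2.imwrite("pics/s3.png",im)
```

```text
(no output)
```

View pics/s3.png

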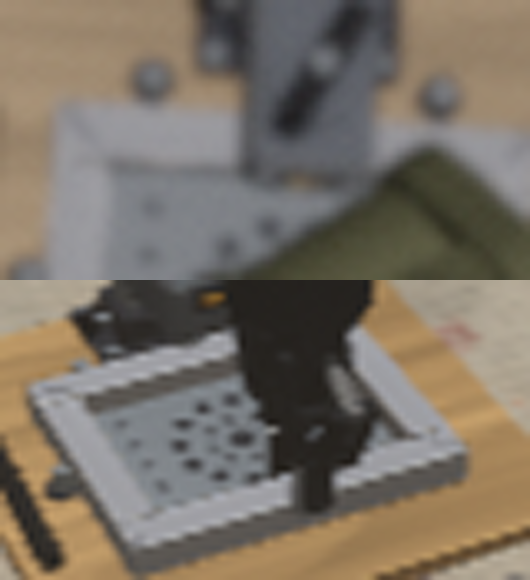

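Rear pins (153,80) and (438,98), frame edge around y=103–127: a small gap still appears to remain. The tool is pressing down (Fz 9), so friction is likely holding the frame. I'll relieve z and carry on gently.

Call:
servo_tool --pt "20 0 0 -0.001 0" --pt "20 0 0 -0.001 0" --pt "20 0 0 -0.001 0" --pt "20 0 0 0 0"

```text
time_s: 8.15
tool_pos: [0.5243, -0.0139, 0.0455]
orientation: [[0.05, 0.999, -0.005], [0.999, -0.05, -0.002], [-0.003, -0.005, -1.0]]
contact_force: [-4.5, -6.1, -3.7]
width: 0.0233
grasp_force: 24.7
```

```bash
python3 go.py
```

```text
t 8.15 pos [ 0.5243 -0.0139  0.0455] yang -0.0504 F [-4.5 -6.1 -3.7] M [-1.33  1.16 -0.06] w 0.0233 q7 -34.6
```

Call:
servo_tool --pt "20 0 0.0005 0 0" --pt "20 0 0.0005 0 0" --pt "20 0 0 0 0"

```text
time_s: 8.45
tool_pos: [0.5252, -0.0139, 0.0453]
orientation: [[0.05, 0.999, -0.006], [0.999, -0.05, -0.002], [-0.003, -0.006, -1.0]]
contact_force: [-4.5, -5.4, -3.1]
width: 0.0228
grasp_force: 24.8
```

```bash
python3 go.py
```

```text
t 8.45 pos [ 0.5252 -0.0139  0.0453] yang -0.0504 F [-4.5 -5.4 -3.1] M [-1.35  1.2  -0.02] w 0.0228 q7 -34.6
```

Friction it was; the frame slides now.

Call:
servo_tool --pt "20 0 0.0005 0 0" --pt "20 0 0.0005 0 0" --pt "20 0 0 0 0"

```text
time_s: 8.75
tool_pos: [0.5262, -0.014, 0.0453]
orientation: [[0.051, 0.999, -0.006], [0.999, -0.051, -0.002], [-0.003, -0.006, -1.0]]
contact_force: [-4.2, -5.8, -3.1]
width: 0.0229
grasp_force: 24.8
```

```bash
python3 go.py
```

```text
t 8.75 pos [ 0.5262 -0.014   0.0453] yang -0.0505 F [-4.2 -5.8 -3.1] M [-1.31  1.2   0.03] w 0.0229 q7 -34.5
```

Call:
servo_tool --pt "20 0 0.0005 0 0" --pt "20 0 0.0005 0 0" --pt "20 0 0 0 0"

```text
time_s: 9.05
tool_pos: [0.5272, -0.014, 0.0453]
orientation: [[0.05, 0.999, -0.006], [0.999, -0.05, -0.002], [-0.003, -0.006, -1.0]]
contact_force: [-3.8, -6.8, -2.5]
width: 0.0233
grasp_force: 24.8
```

```bash
python3 go.py
```

```text
t 9.05 pos [ 0.5272 -0.014   0.0453] yang -0.0505 F [-3.8 -6.8 -2.5] M [-1.29  1.24  0.08] w 0.0233 q7 -34.5
```

Call:
servo_tool --pt "20 0 0.0005 0 0" --pt "20 0 0.0005 0 0" --pt "20 0 0 0 0"

```text
time_s: 9.35
tool_pos: [0.5282, -0.0141, 0.0453]
orientation: [[0.05, 0.999, -0.006], [0.999, -0.05, -0.002], [-0.003, -0.006, -1.0]]
contact_force: [-5.0, -6.9, -4.4]
width: 0.023
grasp_force: 24.8
```

```bash
python3 go.py
```

```text
t 9.35 pos [ 0.5282 -0.0141  0.0453] yang -0.0505 F [-5.  -6.9 -4.4] M [-1.27  1.18 -0.03] w 0.023 q7 -34.4
```

Call:
servo_tool --pt "20 0 0.0005 0 0" --pt "20 0 0.0005 0 0" --pt "20 0 0 0 0"

```text
time_s: 9.65
tool_pos: [0.5292, -0.0142, 0.0453]
orientation: [[0.05, 0.999, -0.006], [0.999, -0.05, -0.002], [-0.003, -0.006, -1.0]]
contact_force: [-4.7, -6.0, -2.7]
width: 0.0235
grasp_force: 24.8
```

```bash
python3 go.py
```

```text
t 9.65 pos [ 0.5292 -0.0142  0.0453] yang -0.0505 F [-4.7 -6.  -2.7] M [-1.32  1.18 -0.02] w 0.0235 q7 -34.4
```

Call:
servo_tool --pt "20 0 0.0005 0 0" --pt "20 0 0.0005 0 0" --pt "20 0 0 0 0"

```text
time_s: 9.95
tool_pos: [0.5302, -0.0143, 0.0453]
orientation: [[0.05, 0.999, -0.006], [0.999, -0.05, -0.002], [-0.003, -0.006, -1.0]]
contact_force: [-4.3, -6.4, -3.3]
width: 0.0233
grasp_force: 24.8
```

```bash
python3 go.py
```

```text
t 9.95 pos [ 0.5302 -0.0143  0.0453] yang -0.0505 F [-4.3 -6.4 -3.3] M [-1.32  1.2   0.05] w 0.0233 q7 -34.3
```

Call:
servo_tool --pt "20 0 0.0005 0 0" --pt "20 0 0.0005 0 0" --pt "20 0 0 0 0"

```text
time_s: 10.25
tool_pos: [0.531, -0.0143, 0.0453]
orientation: [[0.05, 0.999, -0.006], [0.999, -0.05, -0.002], [-0.003, -0.006, -1.0]]
contact_force: [-5.0, -6.1, -3.6]
width: 0.0233
grasp_force: 24.8
```

```bash
python3 go.py
```

```text
t 10.25 pos [ 0.531  -0.0143  0.0453] yang -0.0504 F [-5.  -6.1 -3.6] M [-1.32  1.24  0.03] w 0.0233 q7 -34.3
```

Call:
servo_tool --pt "20 0 0.0005 0 0" --pt "20 0 0.0005 0 0" --pt "20 0 0 0 0"

```text
time_s: 10.55
tool_pos: [0.5312, -0.0144, 0.0451]
orientation: [[0.05, 0.999, -0.008], [0.999, -0.05, -0.003], [-0.003, -0.007, -1.0]]
contact_force: [-7.5, -4.8, -2.1]
width: 0.0231
grasp_force: 24.9
```

```bash
python3 go.py
```

```text
t 10.55 pos [ 0.5312 -0.0144  0.0451] yang -0.0503 F [-7.5 -4.8 -2.1] M [-1.35  1.67  0.03] w 0.0231 q7 -34.2
```

Rear pin contact begins. I'll set the front bar down and press slightly more.

Call:
servo_tool --pt "20 0 0.0003 0.0007 0" --pt "20 0 0.0003 0.0007 0" --pt "20 0 0.0003 0.0007 0" --pt "20 0 0 0 0"

```text
time_s: 10.95
tool_pos: [0.5313, -0.0144, 0.0431]
orientation: [[0.05, 0.999, -0.009], [0.999, -0.05, -0.003], [-0.004, -0.009, -1.0]]
contact_force: [-9.7, -6.0, 0.9]
width: 0.023
grasp_force: 25.3
```

```bash
python3 go.py
```

```text
t 10.95 pos [ 0.5313 -0.0144  0.0431] yang -0.0501 F [-9.7 -6.   0.9] M [-1.23  2.01 -0.05] w 0.023 q7 -34.3
```

Call:
servo_tool --pt "35 0 0 0 0" --pt "50 0 0 0 0" --pt "60 0 0 0 0" --pt "70 0 0 0 0"

```text
time_s: 11.35
tool_pos: [0.5367, -0.0121, 0.0445]
orientation: [[0.049, 0.999, 0.002], [0.999, -0.049, 0.001], [0.001, 0.002, -1.0]]
contact_force: [-0.2, 0.2, 0.4]
width: 0.0595
grasp_force: 0.0
```

```bash
python3 go.py
```

```text
t 11.35 pos [ 0.5367 -0.0121  0.0445] yang -0.0494 F [-0.2  0.2  0.4] M [-0.08  0.02  0.01] w 0.0595 q7 -34.4
```

Call:
servo_tool --pt "70 0 0 -0.01 0" --pt "70 0 0 -0.03 0" --pt "70 0 0 -0.04 0" --pt "70 0 0 -0.04 0" --pt "70 0 0 -0.04 0" --pt "70 -0.02 0 -0.03 0" --pt "70 -0.045 0 0 0" --pt "70 -0.045 0 0 0" --pt "70 -0.045 0 0 0" --pt "70 -0.045 0 0 0" --pt "70 -0.045 0 0 0" --pt "70 -0.02 0 0 0"

```text
time_s: 12.55
tool_pos: [0.5213, -0.2828, 0.2346]
orientation: [[0.055, 0.998, -0.0], [0.998, -0.055, -0.002], [-0.002, 0.0, -1.0]]
contact_force: [-1.0, -0.0, -0.4]
width: 0.06
grasp_force: 0.0
```

Run:
```python
from h import *
A=robot.capture("top"); B=robot.capture("scene"); cv2.imwrite("pics/t4r.png",A); cv2.imwrite("pics/s4r.png",B)
a=A[138:218,272:352]; b=B[172:252,285:385]
im=np.hstack([cv2.resize(a,None,fx=5,fy=5,interpolation=cv2.INTER_CUBIC),cv2.resize(b,(400,320),interpolation=cv2.INTER_CUBIC).copy() if 0 else np.vstack([cv2.resize(b,(400,320),interpolation=cv2.INTER_CUBIC),np.zeros((80,400,3),np.uint8)])])
# bottom: bigger rear detail
c=cv2.resize(A[148:173,275:360],None,fx=9.4,fy=8,interpolation=cv2.INTER_CUBIC)
im=np.vstack([im,np.zeros((200,800,3),np.uint8)]); im[400:600,:c.shape[1]]=c[:,:800]
cv2.imwrite("pics/s4.png",im)
```

```text
(no output)
```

View pics/s4.png

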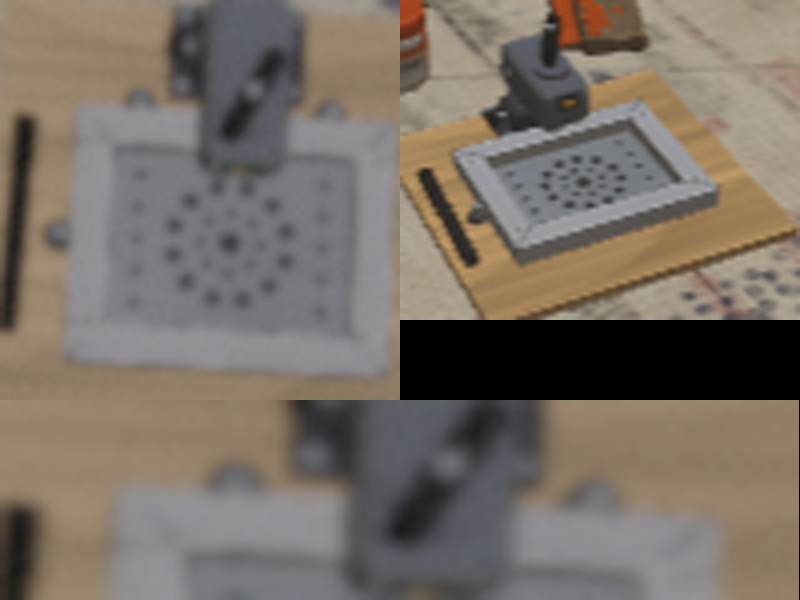

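The frame looks home: both rear pins (138,98) and (330,108) and the side pin (58,235) are touched, and the edges are parallel. Next I'll triangulate the knob.

```bash
python3 - <<'E'
from h import *
from scipy.optimize import least_squares
ut=np.array([322.4,155.6]); us=np.array([323.5,177.0])
r=least_squares(lambda p:np.r_[proj("top",p)[0]-ut,proj("scene",p)[0]-us],[.66,-.02,.14]); print(r.x,r.fun)
# bar ends in s4 top crop
for z in(.135,.145,.155):
    k=ray("top",np.array([(279,54),(227,132)])/5+[272,138]-.4,z); d=k[0]-k[1]; print(z,k.mean(0),np.arctan2(d[1],d[0]),np.hypot(*d[:2]),proj("scene",[.666,-.0197,z]))
E
python3 go.py .666 -.0197 .2 -.53
```

```text
[ 0.66281921 -0.02041239  0.15916809] [ 0.52609985  0.26228776 -0.75971511  0.01127647]
0.135 [ 0.66730122 -0.0207853   0.135     ] -0.5881339344986144 0.05533810720387132 [[322.32792133 182.27698675]]
0.145 [ 0.66507158 -0.01979561  0.145     ] -0.588133934498616 0.054876589906393096 [[322.2628306  179.96936409]]
0.155 [ 0.66284194 -0.01880592  0.155     ] -0.5881339344986145 0.054415072608915156 [[322.19717454 177.64169917]]
t 12.65 pos [ 0.5215 -0.2819  0.2343] yang -0.0562 F [-0.1 -0.4  0.4] M [ 0.05 -0.   -0.03] w 0.0599 q7 4.2
delta tool [0.2699 0.1295 0.034 ]
yaw 0.4738
delta after yaw 0.2993 -0.0079
```

Run:
```python
from h import *
b=cv2.imread("pics/s4r.png")[165:215,300:350]; a=cv2.imread("pics/t4r.png")[135:180,297:347]
im=np.hstack([cv2.resize(b,(400,400),interpolation=cv2.INTER_CUBIC),cv2.resize(a,(400,360),interpolation=cv2.INTER_CUBIC)[:360].copy() if 0 else cv2.copyMakeBorder(cv2.resize(a,(400,360),interpolation=cv2.INTER_CUBIC),0,40,0,0,cv2.BORDER_CONSTANT)])
cv2.imwrite("pics/s5.png",im)
```

```text
(no output)
```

View pics/s5.png

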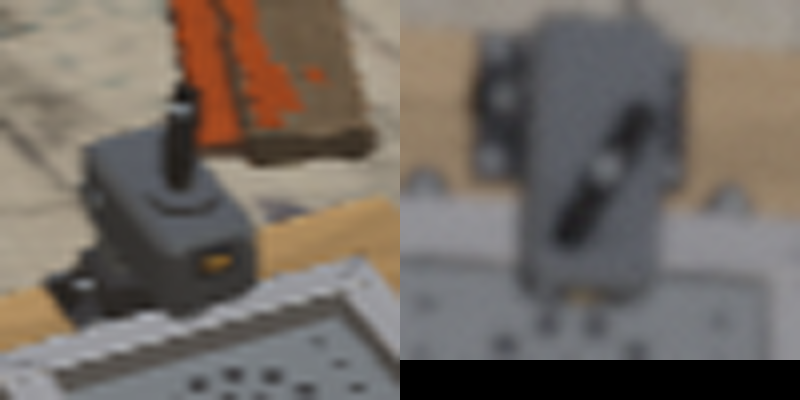

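Run:
```python
from h import *
c=np.array([.666,-.0197]); d=np.array([.832,-.555])*.029
for z in (.12,.125,.13,.135,.15,.155,.16): print(z,"near",proj("scene",[*(c-d),z])[0].round(1),"ctr",proj("scene",[*c,z])[0].round(1),"far",proj("scene",[*(c+d),z])[0].round(1))
S=lambda p:((np.array(p)+.5)/8-.5+[300,165]).round(1)
print("near bottom",S((178,190)),"near top",S((180,117)),"ctr top",S((182.5,105)),"far top",S((187,86)))
```

```text
0.12 near [321.5 190. ] ctr [322.4 185.7] far [323.3 181.6]
0.125 near [321.5 188.8] ctr [322.4 184.6] far [323.3 180.4]
0.13 near [321.4 187.7] ctr [322.4 183.4] far [323.2 179.3]
0.135 near [321.4 186.5] ctr [322.3 182.3] far [323.2 178.2]
0.15 near [321.3 183. ] ctr [322.2 178.8] far [323.1 174.7]
0.155 near [321.3 181.8] ctr [322.2 177.6] far [323.1 173.6]
0.16 near [321.2 180.7] ctr [322.2 176.5] far [323.1 172.4]
near bottom [321.8 188.3] near top [322.1 179.2] ctr top [322.4 177.7] far top [322.9 175.3]
```

Call:
servo_tool --pt "70 0 0 0 -0.1484" --pt "70 0 0 0 -0.1484" --pt "70 0 0 0 -0.1484" --pt "70 0 0 0 -0.1484" --pt "70 0 0 0 -0.1484" --pt "70 0 0 0 -0.1484" --pt "70 0 0 0 -0.1484" --pt "70 0.0028 0.0331 0 0" --pt "70 0.0028 0.0331 0 0" --pt "70 0.0028 0.0331 0 0" --pt "70 0.0028 0.0331 0 0" --pt "70 0.0028 0.0331 0 0" --pt "70 0.0028 0.0331 0 0" --pt "70 0.0028 0.0331 0 0" --pt "70 0.0028 0.0331 0 0" --pt "70 0.0028 0.0331 0 0" --pt "70 0 0 0 0"

```text
time_s: 14.35
tool_pos: [0.6658, -0.0068, 0.2354]
orientation: [[-0.84, 0.542, 0.002], [0.542, 0.84, 0.005], [0.001, 0.005, -1.0]]
contact_force: [0.3, 0.5, -0.9]
width: 0.06
grasp_force: 0.0
```

```bash
python3 go.py .666 -.0197 .16 .983
```

```text
t 14.35 pos [ 0.6658 -0.0068  0.2354] yang 0.9976 F [ 0.3  0.5 -0.9] M [ 0.02 -0.04  0.01] w 0.06 q7 30.6
delta tool [-0.0073 -0.0112  0.0753]
yaw 0.0146
delta after yaw -0.0074 -0.0111
```

Call:
servo_tool --pt "60 -0.0074 -0.0111 0.02 0.0146" --pt "60 0 0 0.03 0" --pt "60 0 0 0.02 0" --pt "60 0 0 0.012 0" --pt "60 0 0 0.007 0" --pt "60 0 0 0.003 0" --pt "60 0 0 0 0"

```text
time_s: 15.05
tool_pos: [0.6656, -0.028, 0.1428]
orientation: [[-0.827, 0.562, 0.001], [0.562, 0.827, 0.0], [-0.0, 0.001, -1.0]]
contact_force: [0.1, 0.1, -0.2]
width: 0.0514
grasp_force: 0.0
```

```bash
python3 go.py .666 -.0197 .143 .983
python3 - <<'E'
from h import *
b=robot.capture("scene")[155:215,295:355]; a=robot.capture("top")[135:180,297:347]
im=np.hstack([cv2.resize(b,(400,400),interpolation=cv2.INTER_CUBIC),cv2.copyMakeBorder(cv2.resize(a,(400,360),interpolation=cv2.INTER_CUBIC),0,40,0,0,cv2.BORDER_CONSTANT)])
cv2.imwrite("pics/s6.png",im)
E
```

```text
t 15.05 pos [ 0.6656 -0.028   0.1428] yang 0.9743 F [ 0.1  0.1 -0.2] M [-0.01  0.02  0.01] w 0.0514 q7 27.3
delta tool [ 0.0043  0.0071 -0.0002]
yaw -0.0087
delta after yaw 0.0043 0.0071
```

View pics/s6.png

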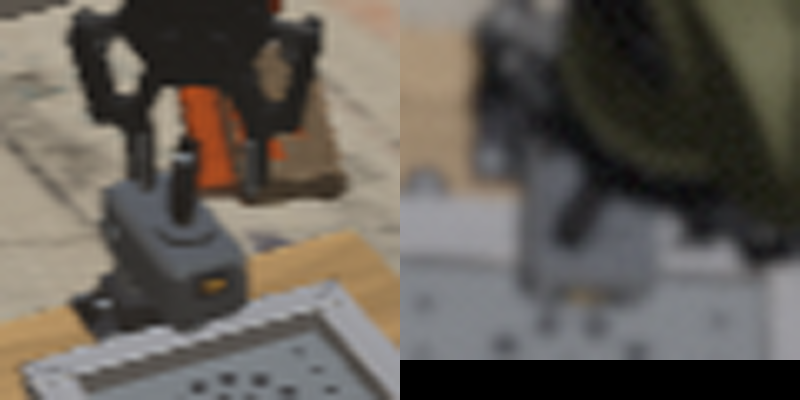

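The bar (183,180) lies left of the middle between the fingers (140 and 255), as the readout says; the brass tab is in plain sight at scene pixel (327,198). I'll correct, close, and from here watch the tab by a pixel count.

Call:
servo_tool --pt "60 0.0043 0.0071 0 -0.0087" --pt "60 0 0 0 0" --pt "60 0 0 0 0" --pt "10 0 0 0 0" --pt "10 0 0 0 0" --pt "10 0 0 0 0" --pt "10 0 0 0 0" --pt "10 0 0 0 0" --pt "10 0 0 0 0" --grip_force 40

```text
time_s: 16.05
tool_pos: [0.6661, -0.0195, 0.1423]
orientation: [[-0.832, 0.555, 0.001], [0.555, 0.832, 0.001], [-0.0, 0.001, -1.0]]
contact_force: [2.0, 2.2, 0.3]
width: 0.0122
grasp_force: 42.1
```

```bash
cat > tab.py <<'E'
from h import *
def cnt(im):
    r=im[188:214,314:340].astype(int); m=(r[...,2]-r[...,0]>60)&(r[...,1]<r[...,2]-15)&(r[...,1]>50)
    y,x=np.nonzero(m); w=(r[...,2]-r[...,0])*m
    return len(x),int(w.sum()),(x.mean()+314,y.mean()+188) if len(x) else None
if __name__=="__main__": print("tab",cnt(robot.capture("scene")))
E
python3 go.py .666 -.0197 .143 .983; python3 tab.py; python3 -c "
from tab import *; print(cnt(cv2.imread('pics/s4r.png')))"
```

```text
t 16.05 pos [ 0.6661 -0.0195  0.1423] yang 0.983 F [2.  2.2 0.3] M [ 0.45 -0.5   0.06] w 0.0122 q7 27.0
delta tool [ 0.     -0.0002 -0.0007]
yaw 0.0
delta after yaw 0.0 -0.0002
tab (46, 3524, (np.float64(335.3478260869565), np.float64(195.2826086956522)))
(44, 3338, (np.float64(335.6136363636364), np.float64(195.1590909090909)))
```

```bash
sed -i 's/188:214,314:340/192:208,320:334/; s/+314/+320/; s/+188/+192/' tab.py; python3 tab.py; python3 -c "
from tab import *
r=cv2.imread('pics/s4r.png').astype(int)[192:206,318:337]; print(r[...,2]-r[...,0])"
```

```text
tab (10, 729, (np.float64(331.8), np.float64(196.1)))
[[ -3  -7  -9 -10  -9  -8  -9  -9  -9 -10 -10  -8  -6  13  20   8  17  35
   52]
 [ -1  -4  -8 -10 -10 -10  -8  -9  -8  -8  -7  -7  -5  11  42  66  79  79
   79]
 [  2   0  -5  -8  -9  -8  -7  -5  -5  -4  -3  -2  -3  15  59  78  78  79
   78]
 [  3   2  -1  -5  -6  -5  -3  -2  -1   0   3   3   4  21  59  78  79  79
   78]
 [  5   3   2   0   0   2   2   5   6   6   6   5   3  12  54  79  78  78
   75]
 [  5   5   4   4   4   4   5  31  57  79  61   4   4  12  51  76  74  73
   72]
 [  4   4   5   5   5   4   9  31  51  45  20   5   4  11  50  73  72  73
   72]
 [  5   5   5   4   4   4   5   8   8   6   5   4   3  11  49  59  18   3
    5]
 [  4   4   4   4   4   4   4   4   3   4   4   4   4   2  -2  -4  -5  -6
   -5]
 [  6   5   4   4   5   4   4   5   4   4   4   5   2  -4  -6  -6  -5  -4
   -5]
 [  7   5   4   4   4   3   4   4   4   4   1  -2  -4  -4  -4  -5  -5  -6
   -3]
 [  4   3   3   5   5   5   1   1  -1  -5  -5  -5  -5  -6  -5  -2   3   7
    8]
 [ -8  -5  -4   2   3   2   0  -1  -4  -5  -6  -4   1   4   7   7   8   8
    7]
 [ -5  -6  -5  -5  -4  -5  -5  -5  -1   2   6   8   8   8   8   9   8   8
    9]]
```

Call:
servo_tool --pt "10 0 0 0.0002 0.1" --pt "10 0 0 0.0002 0.1" --pt "10 0 0 0.0002 0.1" --pt "10 0 0 0.0002 0.1" --pt "10 0 0 0.0003 0.1" --pt "10 0 0 0 0"

```text
time_s: 16.75
tool_pos: [0.6662, -0.0195, 0.1412]
orientation: [[-0.463, 0.886, 0.001], [0.886, 0.463, 0.0], [-0.0, 0.001, -1.0]]
contact_force: [3.0, 2.4, -0.7]
width: 0.0118
grasp_force: 41.8
```

```bash
python3 go.py; python3 tab.py
```

```text
t 16.75 pos [ 0.6662 -0.0195  0.1412] yang 0.4815 F [ 3.   2.4 -0.7] M [ 0.67 -0.77 -0.1 ] w 0.0118 q7 2.6
tab (11, 789, (np.float64(331.27272727272725), np.float64(196.1818181818182)))
```

```bash
cat > tab.py <<'E'
from h import *
def cnt(im,show=0):
    r=im[194:204,321:331].astype(int); d=np.clip(r[...,2]-r[...,0],0,None); m=d>25
    y,x=np.nonzero(m); return len(x),int(d[m].sum()),(round((x*d[m]).sum()/max(d[m].sum(),1)+321,1),round((y*d[m]).sum()/max(d[m].sum(),1)+194,1))
if __name__=="__main__": print("tab",cnt(robot.capture("scene")))
E
python3 tab.py; python3 -c "
from tab import *; print(cnt(cv2.imread('pics/s4r.png')))"
```

```text
tab (7, 385, (np.float64(326.5), np.float64(197.4)))
(7, 355, (np.float64(326.5), np.float64(197.4)))
```

Call:
servo_tool --pt "10 0 0 0.0002 0.1" --pt "10 0 0 0.0002 0.1" --pt "10 0 0 0.0002 0.1" --pt "10 0 0 0.0002 0.1" --pt "10 0 0 0.0003 0.1" --pt "10 0 0 0 0"

```text
time_s: 17.45
tool_pos: [0.6663, -0.0195, 0.1401]
orientation: [[0.016, 1.0, 0.001], [1.0, -0.016, 0.001], [0.001, 0.001, -1.0]]
contact_force: [3.8, 3.7, -1.3]
width: 0.0121
grasp_force: 41.7
```

```bash
python3 go.py; python3 tab.py
```

```text
t 17.45 pos [ 0.6663 -0.0195  0.1401] yang -0.0163 F [ 3.8  3.7 -1.3] M [ 0.79 -1.04 -0.08] w 0.0121 q7 -21.4
tab (7, 386, (np.float64(326.5), np.float64(197.4)))
```

Call:
servo_tool --pt "10 0 0 0.0002 0.1" --pt "10 0 0 0.0002 0.1" --pt "10 0 0 0.0002 0.1" --pt "10 0 0 0 0"

```text
time_s: 17.9
tool_pos: [0.6663, -0.0195, 0.1394]
orientation: [[0.31, 0.951, 0.001], [0.951, -0.31, 0.001], [0.001, 0.001, -1.0]]
contact_force: [4.8, 3.5, -2.2]
width: 0.0123
grasp_force: 41.6
```

```bash
python3 go.py; python3 tab.py
```

```text
t 17.9 pos [ 0.6663 -0.0195  0.1394] yang -0.3155 F [ 4.8  3.5 -2.2] M [ 0.68 -1.09 -0.06] w 0.0123 q7 -35.8
tab (7, 386, (np.float64(326.5), np.float64(197.4)))
```

Call:
servo_tool --pt "10 0 0 0.0003 0.1" --pt "10 0 0 0.0002 0.1" --pt "10 0 0 0.0002 0.1" --pt "10 0 0 0 0"

```text
time_s: 18.35
tool_pos: [0.6664, -0.0195, 0.1388]
orientation: [[0.577, 0.816, 0.001], [0.816, -0.577, 0.001], [0.001, 0.001, -1.0]]
contact_force: [5.3, 3.5, -1.7]
width: 0.012
grasp_force: 41.7
```

```bash
python3 go.py; python3 tab.py
```

```text
t 18.35 pos [ 0.6664 -0.0195  0.1388] yang -0.6157 F [ 5.3  3.5 -1.7] M [ 0.72 -1.13 -0.09] w 0.012 q7 -50.1
tab (7, 389, (np.float64(326.5), np.float64(197.4)))
```

Call:
servo_tool --pt "10 0 0 0.0003 0.1" --pt "10 0 0 0.0002 0.1" --pt "10 0 0 0.0002 0.1" --pt "10 0 0 0 0"

```text
time_s: 18.8
tool_pos: [0.6666, -0.0195, 0.1387]
orientation: [[0.792, 0.61, 0.002], [0.61, -0.792, 0.0], [0.002, 0.001, -1.0]]
contact_force: [3.2, 3.3, 3.1]
width: 0.012
grasp_force: 42.3
```

```bash
python3 go.py; python3 tab.py
```

```text
t 18.8 pos [ 0.6666 -0.0195  0.1387] yang -0.9147 F [3.2 3.3 3.1] M [ 0.77 -0.97 -0.07] w 0.012 q7 -64.3
tab (7, 359, (np.float64(326.4), np.float64(197.4)))
```

The foot now bears (z stopped, Fz turned positive). I'll stop following down, relieve z and keep turning.

Call:
servo_tool --pt "10 0 0 -0.0006 0.1" --pt "10 0 0 0 0.1" --pt "10 0 0 0 0.1" --pt "10 0 0 0 0.1" --pt "10 0 0 0 0.1" --pt "10 0 0 0 0"

```text
time_s: 19.45
tool_pos: [0.6666, -0.0197, 0.1387]
orientation: [[0.988, 0.155, 0.001], [0.155, -0.988, 0.0], [0.001, -0.0, -1.0]]
contact_force: [6.3, 2.9, -0.0]
width: 0.0122
grasp_force: 41.9
```

```bash
python3 go.py; python3 tab.py
```

```text
t 19.45 pos [ 0.6666 -0.0197  0.1387] yang -1.415 F [ 6.3  2.9 -0. ] M [ 0.71 -1.32 -0.06] w 0.0122 q7 -88.0
tab (6, 334, (np.float64(326.2), np.float64(197.2)))
```

Call:
servo_tool --pt "10 0 0 0 0.1" --pt "10 0 0 0 0.1" --pt "10 0 0 0 0.1" --pt "10 0 0 0 0"

```text
time_s: 19.9
tool_pos: [0.6666, -0.0198, 0.1387]
orientation: [[0.99, -0.144, 0.001], [-0.144, -0.99, 0.0], [0.001, -0.0, -1.0]]
contact_force: [5.8, 1.8, 0.5]
width: 0.0123
grasp_force: 41.9
```

```bash
python3 go.py; python3 tab.py
```

```text
t 19.9 pos [ 0.6666 -0.0198  0.1387] yang -1.7151 F [5.8 1.8 0.5] M [ 0.66 -1.35 -0.06] w 0.0123 q7 -102.1
tab (16, 1217, (np.float64(327.0), np.float64(197.7)))
```

Call:
servo_tool --pt "10 0 0 0 0.1" --pt "10 0 0 0 0.1" --pt "10 0 0 0 0"

```text
time_s: 20.25
tool_pos: [0.6666, -0.0198, 0.1387]
orientation: [[0.941, -0.338, 0.001], [-0.338, -0.941, 0.0], [0.001, -0.001, -1.0]]
contact_force: [5.8, 2.4, -0.1]
width: 0.0124
grasp_force: 41.9
```

```bash
python3 go.py; python3 tab.py
```

```text
t 20.25 pos [ 0.6666 -0.0198  0.1387] yang -1.9151 F [ 5.8  2.4 -0.1] M [ 0.68 -1.4  -0.01] w 0.0124 q7 -111.5
tab (15, 1229, (np.float64(327.0), np.float64(197.6)))
```

The tab count jumped from 6 to 16 pixels, so it has popped, with only about 0.2–0.5 rad beyond. I'll release and retreat.

Call:
servo_tool --pt "40 0 0 0 0" --pt "60 0 0 0 0" --pt "60 0 0 0 0" --pt "60 0 0 0 0" --pt "60 0 0 -0.01 0" --pt "60 0 0 -0.03 0" --pt "60 0 0 -0.04 0" --pt "60 0 0 -0.04 0" --pt "60 -0.045 0 0 0" --pt "60 -0.045 0 0 0" --pt "60 -0.045 0 0 0" --pt "60 -0.045 0 0 0" --pt "60 0 0 0 0" --pt "60 0 0 0 0" --pt "60 0 0 0 0"

```text
time_s: 21.8
tool_pos: [0.4976, 0.0408, 0.2594]
orientation: [[0.94, -0.34, 0.002], [-0.34, -0.94, -0.0], [0.002, -0.001, -1.0]]
contact_force: [0.0, -1.5, -0.7]
width: 0.0512
grasp_force: 0.0
```

```bash
python3 go.py
python3 - <<'E'
from tab import *
B=robot.capture("scene"); A=robot.capture("top"); print(cnt(B))
r=B.astype(int)[194:204,320:332]; print(r[...,2]-r[...,0])
B0=cv2.imread("pics/s4r.png");A0=cv2.imread("pics/t4r.png")
# frame shift check: top-left half of frame region before/after
for n,X,Y,(y,x) in(("top",A0,A,(slice(160,215),slice(280,312))),("scene",B0,B,(slice(203,240),slice(298,330)))):
    g=[cv2.cvtColor(np.ascontiguousarray(k[y,x]),cv2.COLOR_BGR2GRAY).astype(np.float32) for k in(X,Y)]
    print(n,cv2.phaseCorrelate(*g),np.abs(g[0]-g[1]).mean())
E
```

```text
t 21.8 pos [0.4976 0.0408 0.2594] yang -1.9176 F [ 0.  -1.5 -0.7] M [ 0.04 -0.01 -0.  ] w 0.0512 q7 -118.6
(15, 1254, (np.float64(327.0), np.float64(197.6)))
[[ -4  -9 -10  -8  -8  -7  -6  -5  -5  -1  -3  15]
 [  0  -4  -7  -5  -4  -2  -1   0   3   3   3  23]
 [  1  -1  -1   2   2   5  16  41  36   4   3  12]
 [  3   4   5   4   9  86 128 126 110  56   3  12]
 [  4   4   4   4  14  60 110 133 124  67  10  12]
 [  4   4   3   4   5  18  44  71  62  23   5  12]
 [  4   4   4   4   3   3   5   7   7   4   4   3]
 [  5   4   4   4   3   4   4   4   4   4   1  -4]
 [  4   4   5   4   4   4   5   4   1  -2  -4  -5]
 [  1   5   5   4   1  -2  -4  -4  -4  -5  -5  -6]]
top ((1.1166517242466512, -0.6159004755500916), 0.2462049663066864) 40.35682
scene ((0.0073705747765444585, 0.06215515914459857), 0.9848517343401909) 7.858108
```

```bash
python3 -c "
from workcell import robot; print(robot.job_done())"
```

```text
the job is handed in; nothing more can be done
None
```

I slid the frame home against all three pins and turned the knob 2.9 rad clockwise, then let go and handed the job in at about 22 s. The tab popped out in the last 0.2–0.5 rad of that turn, which puts the clamp at an estimated 31–37 N, and the frame had not moved afterwards. The job was accepted, but no verdict came back.

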